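# Turn the serving board onto its feet and put out the full sweet tin

### The job

The wooden serving board was put out upside down: push it up against the sloping front of the white riser until it leans there, then tip it back over so that it stands on its four feet. Of the two look-alike sweet tins only one is full, which you can tell only by its weight: then stand that one upright in the middle of the board. Leave the empty tin upright where it stood (put it back if you lift it), tip neither tin over, and leave everything else on the table alone.

Things in the scene. Friction and masses are not known exactly. Their poses are not given: they have to be found in the camera images.
- board_mid (a point): Middle, also through the thickness, of the loose wooden serving board: 120 mm along its x, 180 mm along y, 10 mm thick, about 0.18 kg; four rubber feet (16 mm wide, 6 mm tall) on one face at x +-40, y +-72 mm. z points out of that face. It starts feet up, flat on the table (this point 5 mm up), a long edge roughly towards the riser. On its feet z points down, this point is 11 mm up, the serving face 16 mm up.
- riser_foot (a point): Middle of the front foot line of the fixed white display riser, where its sloping front meets the table. x points from here into the riser (away from the robot), y along its front, z up. The riser is 280 mm wide along y, 220 mm deep along x. Its plain front slopes up and back at 46 degrees from the table.
- riser_edge (a point): Middle of the riser's upper front edge: 53 mm up, 51 mm behind the foot line; axes as riser_foot. Level top behind it, two fixed 55 mm candle cups 115 mm back. A board pushed low at its near edge climbs the front (sticks at first, up to 20 N); home, it leans at 46 degrees, upper edge 33 mm above the top, clear to be pulled up and over from behind (pulled level, its foot may slide out).
- tin_p_mid (a point): Centre (30 mm above its foot) of one of two look-alike closed round brass-coloured sweet tins with steel lids, upright on the table, z up: 60 mm tall, 54 mm diameter over the lid (upper 16 mm), 52 mm below. One of the two is full, about 0.38 kg (0.32 to 0.44); the other is empty, about 0.08 kg (0.06 to 0.10). Nothing in look, name or place tells which.
- tin_q_mid (a point): Centre (30 mm above its foot) of one of two look-alike closed round brass-coloured sweet tins with steel lids, upright on the table, z up: 60 mm tall, 54 mm diameter over the lid (upper 16 mm), 52 mm below. One of the two is full, about 0.38 kg (0.32 to 0.44); the other is empty, about 0.08 kg (0.06 to 0.10). Nothing in look, name or place tells which.
- votive_a: Bystander: loose amber glass candle cup, 62 mm diameter, 55 mm tall, on the table right of the riser. Origin at the centre of its foot.
- votive_b: Bystander: another such candle cup, on the table to the right, beside the tins. Origin at the centre of its foot.
- votive_c: Bystander: another such candle cup, on the table left of the board. Origin at the centre of its foot.
- lantern: Bystander: gold wire candle lantern, 110 mm across, 107 mm tall, on the table to the left. Origin at the centre of its foot.
- sweet_dish: Bystander: shallow glass dish of white sweets, 90 mm across, 30 mm tall, on the table to the right. Origin at the centre of its foot.
- spoon: Bystander: metal spoon with a wooden handle, 170 mm long, lying on the table to the left. Origin under its middle.

How it is judged:
On the way, in this order (a step that is already met when the one before it is completed fails the run):
1. the board leans on the riser's front, feet side towards the robot, tilted 37 to 75 degrees (angle between board_mid's own z axis and vertical between 0.65 and 1.3 rad and contact force between board and riser above 0.1 N), for 0.1 s.
2. the board stands on its four feet on the table (angle between board_mid's own z axis and vertical above 3.04 rad and height (world z) of board_mid between 0.008 and 0.015 m and linear speed of board below 0.03 m/s), for 0.3 s.
3. the full tin stands upright in the middle of the board (angle between board_mid's own z axis and vertical above 3.04 rad and height (world z) of board_mid between 0.008 and 0.015 m and ((horizontal distance between tin_p_mid and board_mid below 0.035 m and height (world z) of tin_p_mid between 0.042 and 0.05 m and angle between tin_p_mid's own z axis and vertical below 0.1 rad and contact force between tin_p and board above 2 N) or (horizontal distance between tin_q_mid and board_mid below 0.035 m and height (world z) of tin_q_mid between 0.042 and 0.05 m and angle between tin_q_mid's own z axis and vertical below 0.1 rad and contact force between tin_q and board above 2 N))), for 0.2 s.
At the end, for the whole second after the job is handed in: The board lies on its four feet on the table (level within 0.1 rad); the full tin stands upright on it, its centre within 35 mm of the board's middle seen from above; the empty tin stands upright on the table within 40 mm of where it began; all at rest (all of step 3 and ((horizontal distance between tin_p_mid and board_mid below 0.035 m and height (world z) of tin_p_mid between 0.042 and 0.05 m and angle between tin_p_mid's own z axis and vertical below 0.1 rad and contact force between tin_p and board above 2 N) or (distance of tin_p_mid from where it was at the start of the episode below 0.04 m and height (world z) of tin_p_mid below 0.034 m and angle between tin_p_mid's own z axis and vertical below 0.1 rad)) and ((horizontal distance between tin_q_mid and board_mid below 0.035 m and height (world z) of tin_q_mid between 0.042 and 0.05 m and angle between tin_q_mid's own z axis and vertical below 0.1 rad and contact force between tin_q and board above 2 N) or (distance of tin_q_mid from where it was at the start of the episode below 0.04 m and height (world z) of tin_q_mid below 0.034 m and angle between tin_q_mid's own z axis and vertical below 0.1 rad)) and linear speed of each of tin_p, tin_q, board below 0.02 m/s); the robot touches nothing.
It fails at once if a tin is tipped over (angle between any of tin_p_mid, tin_q_mid's own z axis and vertical above 0.7 rad).
It fails at once if a candle cup, the lantern, the sweet dish or the spoon is moved more than 30 mm (distance of any of votive_a, votive_b, votive_c, lantern, sweet_dish, spoon from where it was at the start of the episode above 0.03 m).
It also fails if it takes over 72 s, if anything falls off the work surface, if the arm or the gripper's body presses on something with over 40 N, if the wrist force passes 120 N, or if a joint passes its speed limit or range.

### The arm

A 6-joint arm with a two-finger parallel gripper is mounted at the origin on the work surface. World frame = base frame: x ahead of the robot, y to its left, z up, the work surface at z = 0. Lengths are in m, angles in rad, forces in N, time in s.
With the tool pointing down it reaches from about 0.35 to 0.85 m from the base axis. Payload 8.1 kg.
Tool frame: the origin (TCP) lies between the finger pads; the fingertips stand arm.tips_ahead ahead of it and the grasp point (between the pads) lies 3 mm ahead of it (arm.tips_ahead is the distance from the TCP to the fingertips, in m); z points along the fingers, y is the line along which they close (so a half turn about z gives the same grasp; the last joint's range is limited). The gripper opens to 93 mm and grips with 3 to 60 N. Pads are 15 mm wide; open, the fingers measure 128 mm over their backs; the gripper's body (75 mm by 188 mm) begins 65 mm behind the grasp point.
Start: joints at [1.238, 0.13, 1.488, -0, 1.523, -0.085], TCP at [0.147, 0.582, 0.241] pointing down, gripper open.
Joint ranges: [-2.96, 2.96], [-0.89, 2.26], [0.02, 2.5], [-1.34, 4.48], [0, 2.73], [-2.66, 2.66]. Speed limits (rad/s): [2.39, 2.39, 2.79, 3.14, 3.14, 3.14].

### API

Orientations are given as a unit quaternion [w, x, y, z].
In Python, from station import arm, eyes, ticket gives the robot as it stands. The module is installed in compiled form; this text tells all that it offers.
- The arm moves only by the shell command python3 -m inch 'ROWS'. ROWS is JSON, a list that holds one entry, the list of rows, each a list of 5 numbers: the closure, from 0 (fully open) to 1 (shut), then the shift along the tool's x, y, z in units of 25 cm (1.0 is 25 cm), then the turn about the tool's z in units of pi rad (1.0 is pi rad). In form: [[[hand, x, y, z, turn], ...]]. A call has exactly 8 rows; each row is the pose to reach, as a shift and turn from the pose commanded when the call began, along the tool's axes at that moment, turning the shorter way round; what a row does not reach only later rows make up. A row lasts 1/12 s, in which the tool goes at most 41.7 mm and 7.16 degrees, less where a joint would pass 70% of its speed; a pose out of reach is approached as far as the arm can. A call with a number of a shift or a turn outside -1 to 1 is refused whole. A call with a gripper value outside its range is refused whole. The fingers move at their own pace and stop on an object; the grip force is fixed at half the most. Time passes only in rows, so rows that repeat a pose let the fingers close, or fill a call up. It gives the time, the measured TCP pose, the force, the opening and the grip force at its end, in the units of the state.
- arm.observe(): the state, without advancing time (a new reading comes with each control period).
- eyes.capture(name): name is "side" or "top"; returns a dict with "pixels" (400x640x3 uint8, red, green, blue), "fx", "fy", "cx", "cy" (pixels), "R" (3x3) and "t" (3): a world point X has camera coordinates R X + t. Camera axes: x right, y down, z forward; pixel columns grow to the right and rows downward; lengths in m; the calibration is good to about 2 mm. A picture is of the moment at which its call begins. There is no depth.
- ticket.job_done(): hands the job in; it is judged then, once.
The state is a dict: "time_s": time; "q": joint angles; "qd": joint speeds; "joint_torque": joint torques, N m; "tcp_pos": TCP position; "eef_rot": TCP orientation; "ft_force": force on the tool from outside, world axes, zero at the start; "moment": the same for the moment, N m; "finger_gap": finger opening in m; "gripper_force": force on a finger pad.
Only numpy, scipy, OpenCV 4.12 (cv2) and the standard library are available. Lean on these libraries where they do the work, as an engineer would, in place of code of your own. Each camera call takes 0.05 s, during which the arm holds its last target. There are 200 camera calls.

## Working session

There is one attempt and no reset: what is moved stays moved. The work goes in short steps, Python scripts to look and compute and a shell command to move; the robot and the scene stay as the last step left them, time stands still between calls to the robot, and variables do not carry over. Pictures are saved under pics/ and viewed, at most 10 in all, crops included, and the job is handed in when it is done.

```bash
mkdir -p pics; cat > h.py <<'E'
import numpy as np, cv2
from station import arm, eyes, ticket
def snap(n,f):
    c=eyes.capture(n); cv2.imwrite('pics/'+f,cv2.cvtColor(c['pixels'],cv2.COLOR_RGB2BGR)); return c
def ray(c,u,v,z):
    R=np.array(c['R']);t=np.array(c['t']);o=-R.T@t
    d=R.T@np.array([(u-c['cx'])/c['fx'],(v-c['cy'])/c['fy'],1]); return o+d*(z-o[2])/d[2]
def proj(c,X):
    p=np.array(c['R'])@np.array(X)+np.array(c['t']); return c['fx']*p[0]/p[2]+c['cx'],c['fy']*p[1]/p[2]+c['cy']
E
python3 - <<'E'
from h import *
import pickle
for n in('top','side'):
    c=snap(n,n+'0.png'); pickle.dump(c,open(n+'.pkl','wb')); R=np.array(c['R']); print(n,-R.T@np.array(c['t']),R[2],c['fx'])
s=arm.observe();print(s['tcp_pos'],s['eef_rot'],s['ft_force'],s['finger_gap'],s['time_s'],arm.tips_ahead)
E
```

```text
top [0.30486465 0.02146784 1.41205172] [ 0.17813159  0.0140553  -0.98390629] 482.1104244431681
side [ 0.12319416 -0.6940895   1.04254828] [ 0.33220208  0.55311216 -0.76400832] 433.46015163793874
[0.1469763  0.58122515 0.23970963] [-1.70985605e-04  1.23576008e-01  9.92334764e-01 -8.11164999e-04] [-0.80666815  0.18707858  0.93569155] 0.0928621764829528 0.1 0.022
```

View pics/top0.png

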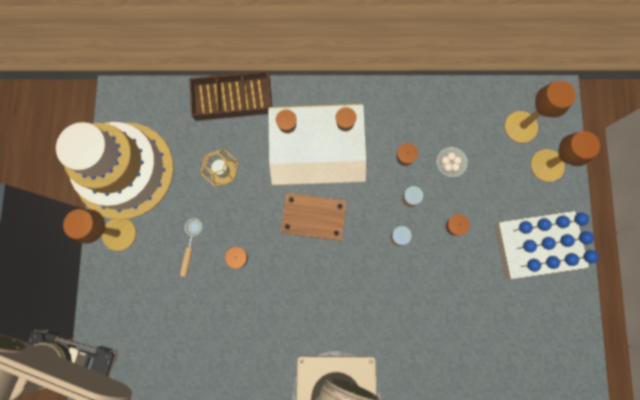

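View pics/side0.png

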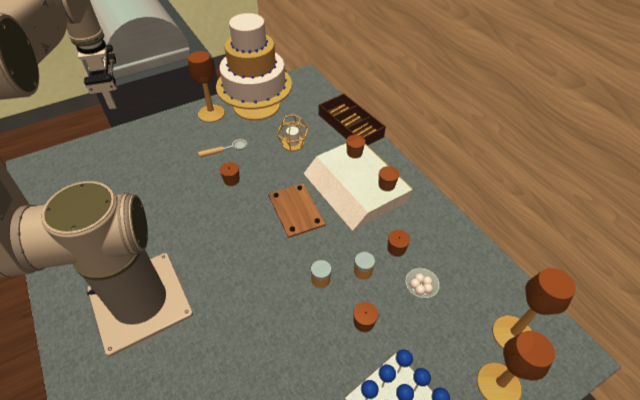

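The top view shows the board at about (314,217) and the riser foot line from (271,184) to (366,182). The tins are at (414,195) and (402,235), with cups at (407,153), (458,224) and (236,257). The side view agrees: board at (297,209), tins at (364,264) and (320,273).

```bash
python3 - <<'E'
from h import *
import pickle
c=pickle.load(open('top.pkl','rb'));s=pickle.load(open('side.pkl','rb'))
def blob(c,x0,x1,y0,y1,f):
    im=c['pixels'].astype(int)[y0:y1,x0:x1]; m=f(im[...,0],im[...,1],im[...,2]).astype(np.uint8)
    cs,_=cv2.findContours(m,0,2); k=max(cs,key=cv2.contourArea); return k+np.array([[x0,y0]])
wood=lambda r,g,b:(r-b>30)
k=blob(c,272,356,189,248,wood); rc=cv2.minAreaRect(k); print('board px',rc)
P=np.array([ray(c,u,v,.01)[:2] for u,v in cv2.boxPoints(rc)]);print('corners',P.round(4),'mid',P.mean(0),'edges',np.linalg.norm(np.diff(P,axis=0),axis=1))
tan=lambda r,g,b:(r-g>12)&(r>150)
white=lambda r,g,b:(r>150)&(r>b+5)
for nm,p in(('foot',(271.5,184)),('foot',(366,182.5)),('foot',)*0 or ('foot',(319,183.5))): print(nm,ray(c,*p,0)[:2])
for nm,p in(('edge',(269.5,164)),('edge',(365,161.5))): print(nm,ray(c,*p,.053)[:2])
k=blob(c,255,380,95,192,white);print('riser',cv2.boxPoints(cv2.minAreaRect(k)).round(1),cv2.approxPolyDP(k,4,True).reshape(-1,2).tolist())
lid=lambda r,g,b:(b>r+8)&(b>140)
for nm,w,ws in(('tinA',(400,428,182,210),(350,380,248,272)),('tinB',(388,416,222,250),(305,335,257,280))):
    for cc,ww in((c,w),(s,ws)):
        k=blob(cc,*ww,lid);e,r=cv2.minEnclosingCircle(k);M=cv2.moments(k);u,v=M['m10']/M['m00'],M['m01']/M['m00'];print(nm,(u,v),cv2.contourArea(k),ray(cc,u,v,.06)[:2])
for nm,p in(('va',(407,152)),('vb',(458,224)),('vc',(236,257))): print(nm,ray(c,*p,.055)[:2])
print('lantern',ray(c,219,167,.05)[:2],'dish',ray(c,452,161,.02)[:2], 'cups',ray(c,286,119,.108)[:2],ray(c,346,117,.108)[:2],'spoon',ray(c,193,226,0)[:2])
big=cv2.resize(cv2.cvtColor(c['pixels'],cv2.COLOR_RGB2BGR)[85:265,225:475],None,fx=3.2,fy=3.2,interpolation=2);cv2.imwrite('pics/crop0.png',big)
E
```

```text
board px ((313.3540954589844, 216.28530883789062), (61.91035461425781, 41.43164825439453), 7.431407928466797)
corners [[ 0.4517  0.1618]
 [ 0.5738  0.1485]
 [ 0.5504 -0.0333]
 [ 0.4292 -0.0174]] mid [0.50126957 0.06487543] edges [0.12290735 0.18329704 0.12231404]
foot [0.59922895 0.19131227]
foot [ 0.60471996 -0.09147959]
foot [0.60121562 0.04901604]
edge [0.64749298 0.19220699]
edge [ 0.65568785 -0.08499632]
riser [[266.8 106.3]
 [364.1 102.9]
 [366.8 181.9]
 [269.5 185.3]] [[363, 105], [270, 107], [271, 184], [364, 181]]
tinA (413.4024478041756, 194.88120950323975) 231.5 [ 0.55641158 -0.22101475]Traceback (most recent call last):
  File "<stdin>", line 18, in <module>
  File "<stdin>", line 6, in blob
ValueError: max() iterable argument is empty
```

```bash
python3 - <<'E'
from h import *
import pickle
c=pickle.load(open('top.pkl','rb'));s=pickle.load(open('side.pkl','rb'))
def blob(c,x0,x1,y0,y1,f):
    im=c['pixels'].astype(int)[y0:y1,x0:x1]; m=f(im[...,0],im[...,1],im[...,2]).astype(np.uint8)
    cs,_=cv2.findContours(m,0,2); k=max(cs,key=cv2.contourArea); return k+np.array([[x0,y0]])
lid=lambda r,g,b:(b>=r+2)&(b>g-12)&(b>115)
print(s['pixels'][259,364],s['pixels'][268,320],s['pixels'][259,340])
for nm,w,ws in(('tinA',(400,428,182,210),(350,380,248,275)),('tinB',(388,416,222,250),(305,335,255,283))):
    for cc,ww,f in((c,w,lid),(s,ws,lambda r,g,b:(g>=r+10)&(g>120))):
        try:
            k=blob(cc,*ww,f);M=cv2.moments(k);u,v=M['m10']/M['m00'],M['m01']/M['m00'];print(nm,(round(u,1),round(v,1)),cv2.contourArea(k),ray(cc,u,v,.06)[:2].round(4))
        except Exception as e: print(nm,e)
for nm,p in(('va',(407,152)),('vb',(458,224)),('vc',(236,257))): print(nm,ray(c,*p,.055)[:2].round(3))
print('lantern',ray(c,219,167,.05)[:2],'dish',ray(c,452,161,.02)[:2], 'cups',ray(c,286,119,.108)[:2],ray(c,346,117,.108)[:2],'spoon',ray(c,193,226,0)[:2])
E
```

```text
[178 189 171] [179 190 173] [108 112 101]
tinA (415.2, 193.8) 586.5 [ 0.5595 -0.2261]
tinA (364.4, 259.7) 200.5 [ 0.5548 -0.2212]
tinB (403.0, 234.5) 611.5 [ 0.4433 -0.1888]
tinB (320.6, 268.1) 210.5 [ 0.4404 -0.1849]
va [ 0.684 -0.207]
vb [ 0.474 -0.345]
vc [0.378 0.279]
lantern [0.63886918 0.33966228] dish [ 0.66639648 -0.34515679] cups [0.76500887 0.14175594] [ 0.77116365 -0.02825142] spoon [0.47174421 0.42052911]
```

```bash
python3 -m inch '[[[0,-0.73,-0.88,0,-0.085],[0,-0.73,-0.88,0,-0.085],[0,-0.73,-0.88,0,-0.085],[0,-0.73,-0.88,0,-0.085],[0,-0.73,-0.88,0,-0.085],[0,-0.73,-0.88,0,-0.085],[0,-0.73,-0.88,0,-0.085],[0,-0.73,-0.88,0,-0.085]]]'
cat >> h.py <<'E'
def togo(x,y,z,yaw=None):
    "shift from the measured pose in tool axes and units; yaw = world angle of tool y, deg"
    from scipy.spatial.transform import Rotation as Ro
    s=arm.observe();w,a,b,d=s['eef_rot'];R=Ro.from_quat([a,b,d,w]).as_matrix()
    v=R.T@(np.array([x,y,z])-s['tcp_pos'])/.25; now=np.degrees(np.arctan2(R[1,1],R[0,1]))
    print('pos',np.round(s['tcp_pos'],4),'yaw',now.round(2),'F',np.round(s['ft_force'],2),'gap',round(s['finger_gap'],4),'t',round(s['time_s'],2))
    print('shift',v.round(3),'turn',None if yaw is None else round((now-yaw)/180,4))
E
python3 -c "
from h import *
togo(.39,.065,.03,91.1)"
```

```text
time_s: 0.77
tcp_pos: [0.2722, 0.3191, 0.2403]
eef_rot: [0.001, -0.007, 1.0, -0.001]
ft_force: [-1.3, -0.2, -0.6]
finger_gap: 0.0928
gripper_force: 0.0
pos [0.2722 0.3191 0.2403] yaw 90.85 F [-1.33 -0.23 -0.59] gap 0.0928 t 0.77
shift [-0.455 -1.021  0.844] turn -0.0014
```

```bash
python3 -m inch '[[[0,-0.45,-1,0.3,0],[0,-0.45,-1,0.3,0],[0,-0.45,-1,0.3,0],[0,-0.45,-1,0.3,0],[0,-0.45,-1,0.3,0],[0,-0.45,-1,0.3,0],[0,-0.45,-1,0.3,0],[0,-0.45,-1,0.3,0]]]' >/dev/null
python3 -m inch '[[[0,0,-0.02,0.3,0],[0,0,-0.02,0.54,0],[0,0,-0.02,0.54,0],[0,0,-0.02,0.54,0],[0,0,-0.02,0.54,0],[0,0,-0.02,0.54,0],[0,0,-0.02,0.54,0],[0,0,-0.02,0.54,0]]]'
python3 -c "
from h import *
togo(.42,.065,.0255,91.1)"
```

```text
time_s: 2.1
tcp_pos: [0.3899, 0.0713, 0.0334]
eef_rot: [0.002, -0.01, 1.0, 0.0]
ft_force: [0.3, -0.3, 0.5]
finger_gap: 0.0928
gripper_force: 0.0
pos [0.3899 0.0713 0.0334] yaw 91.13 F [ 0.32 -0.3   0.49] gap 0.0928 t 2.1
shift [-0.12  -0.027  0.032] turn 0.0002
```

```bash
python3 -m inch '[[[0,0,-0.03,0.03,0],[0,-0.04,-0.03,0.03,0],[0,-0.08,-0.03,0.03,0],[0,-0.12,-0.03,0.03,0],[0,-0.16,-0.03,0.03,0],[0,-0.19,-0.03,0.03,0],[0,-0.22,-0.03,0.03,0],[0,-0.24,-0.03,0.03,0]]]'
python3 - <<'E'
from h import *
togo(.585,.065,.0255,91.1)
snap('side','side1.png')
E
```

```text
time_s: 2.77
tcp_pos: [0.4486, 0.0643, 0.0235]
eef_rot: [0.0, -0.01, 1.0, -0.0]
ft_force: [-1.5, -0.2, 1.0]
finger_gap: 0.0929
gripper_force: 0.4
pos [0.4486 0.0643 0.0235] yaw 91.09 F [-1.5  -0.25  0.97] gap 0.0929 t 2.77
shift [-0.545 -0.007 -0.008] turn -0.0001
```

View pics/side1.png

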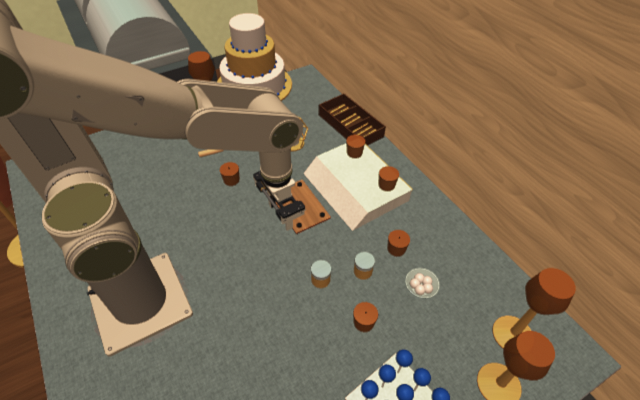

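The fingers are at the board's near edge (about (285,210)) and the board has turned nearly parallel to the riser. I'll keep pushing.

```bash
python3 -m inch '[[[0,-0.03,0,-0.006,0],[0,-0.06,0,-0.006,0],[0,-0.09,0,-0.006,0],[0,-0.12,0,-0.006,0],[0,-0.15,0,-0.006,0],[0,-0.18,0,-0.006,0],[0,-0.21,0,-0.006,0],[0,-0.24,0,-0.006,0]]]'
python3 - <<'E'
from h import *
togo(.585,.065,.0255,91.1)
E
```

```text
time_s: 3.48
tcp_pos: [0.5082, 0.0657, 0.0244]
eef_rot: [-0.0, -0.01, 1.0, -0.0]
ft_force: [-1.9, 0.7, -1.2]
finger_gap: 0.0936
gripper_force: 0.9
pos [0.5082 0.0657 0.0244] yaw 91.11 F [-1.87  0.74 -1.24] gap 0.0936 t 3.48
shift [-0.307 -0.009 -0.005] turn 0.0001
```

```bash
python3 -m inch '[[[0,-0.03,0,0,0],[0,-0.06,0,0,0],[0,-0.09,0,0,0],[0,-0.12,0,0,0],[0,-0.15,0,0,0],[0,-0.18,0,0,0],[0,-0.20,0,0,0],[0,-0.22,0,0,0]]]'
python3 - <<'E'
from h import *
togo(.585,.065,.0255,91.1)
c=snap('side','side2.png')
E
```

```text
time_s: 4.15
tcp_pos: [0.5632, 0.0667, 0.0246]
eef_rot: [0.0, -0.01, 1.0, -0.0]
ft_force: [-1.5, -0.4, 0.1]
finger_gap: 0.0929
gripper_force: 0.5
pos [0.5632 0.0667 0.0246] yaw 91.1 F [-1.53 -0.43  0.1 ] gap 0.0929 t 4.15
shift [-0.087 -0.009 -0.004] turn 0.0
```

View pics/side2.png

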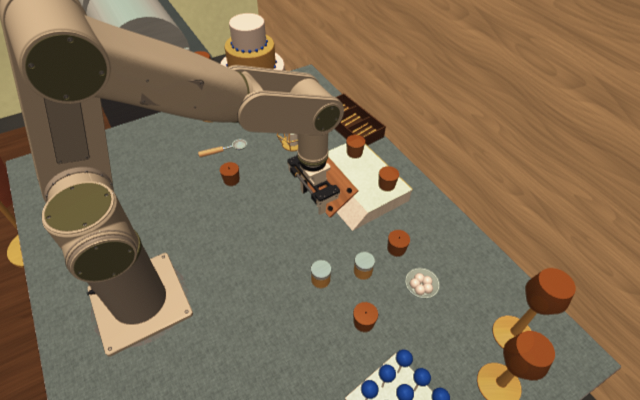

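The board is well up the slope, with its upper edge beyond the riser edge near (345,185). I'll push it the last bit home in slow steps.

```bash
python3 -m inch '[[[0,-0.02,0,0,0],[0,-0.04,0,0,0],[0,-0.05,0,0,0],[0,-0.06,0,0,0],[0,-0.07,0,0,0],[0,-0.08,0,0,0],[0,-0.085,0,0,0],[0,-0.085,0,0,0]]]'
python3 - <<'E'
from h import *
togo(.59,.065,.0255,91.1)
E
```

```text
time_s: 4.87
tcp_pos: [0.5842, 0.0671, 0.0247]
eef_rot: [0.0, -0.01, 1.0, -0.0]
ft_force: [0.3, -0.4, -0.8]
finger_gap: 0.093
gripper_force: 0.2
pos [0.5842 0.0671 0.0247] yaw 91.1 F [ 0.33 -0.45 -0.83] gap 0.093 t 4.87
shift [-0.023 -0.009 -0.003] turn -0.0
```

```bash
python3 -m inch '[[[0,-0.005,0,0,0],[0,-0.01,0,0,0],[0,-0.015,0,0,0],[0,-0.02,0,0,0],[0,-0.02,0,0,0],[0,-0.02,0,0,0],[0,-0.02,0,0,0],[0,-0.02,0,0,0]]]' 
python3 - <<'E'
from h import *
togo(.59,.065,.0255,91.1)
E
```

```text
time_s: 5.53
tcp_pos: [0.589, 0.0672, 0.0248]
eef_rot: [0.0, -0.01, 1.0, 0.0]
ft_force: [-0.2, 0.5, -0.9]
finger_gap: 0.0929
gripper_force: 0.2
pos [0.589  0.0672 0.0248] yaw 91.1 F [-0.18  0.5  -0.87] gap 0.0929 t 5.53
shift [-0.004 -0.009 -0.003] turn 0.0
```

```bash
python3 -m inch '[[[0,-0.005,0,0,0],[0,-0.01,0,0,0],[0,-0.015,0,0,0],[0,-0.015,0,0,0],[0,-0.015,0,0,0],[0,-0.015,0,0,0],[0,-0.015,0,0,0],[0,-0.015,0,0,0]]]' |grep -A1 tcp; python3 -c "
from h import *
print(arm.observe()['ft_force'])"
python3 -m inch '[[[0,0.02,0,0,0],[0,0.05,0,0,0],[0,0.10,0,0,0],[0,0.2,0,0,0],[0,0.3,0,-0.1,0],[0,0.3,0,-0.3,0],[0,0.3,0,-0.5,0],[0,0.3,0,-0.5,0]]]' >/dev/null
python3 - <<'E'
from h import *
togo(.585,.065,.0255,91.1)
c=snap('side','side3.png');im=cv2.imread('pics/side3.png')[120:260,240:440];cv2.imwrite('pics/crop3.png',cv2.resize(im,None,fx=4,fy=4,interpolation=2))
F=[.601,.049]
ex=np.array([.9998,.0194]);ey=np.array([-.0194,.9998])
E
```

```text
tcp_pos: [0.5902, 0.0673, 0.0243]
eef_rot: [-0.003, -0.01, 1.0, -0.0]
[-13.14418786  -0.94735708   8.04434253]
pos [0.5196 0.066  0.1557] yaw 91.11 F [0.97 0.59 0.97] gap 0.093 t 6.87
shift [-0.257 -0.009  0.523] turn 0.0
```

View pics/crop3.png

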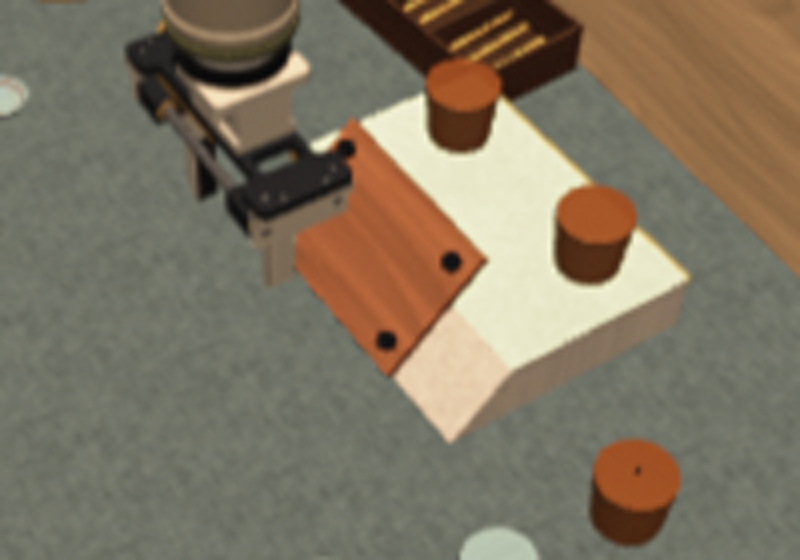

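The board lies flat on the slope, feet side out; upper right corner is at full-image (361,185), lower right at (337,214). Next I'll take the fingers over and behind its upper edge.

```bash
python3 -m inch '[[[0,-0.1,0,0,0],[0,-0.2,0,0,0],[0,-0.35,0,0,0],[0,-0.5,0,0,0],[0,-0.65,0,0,0],[0,-0.77,0,0,0],[0,-0.77,0,0,0],[0,-0.77,0,0,0]]]' >/dev/null
python3 - <<'E'
from h import *
togo(.713,.067,.083,91.1)
import pickle
s=pickle.load(open('side.pkl','rb'))
print(ray(s,361.2,185.5,.093),ray(s,337.5,213.7,.007))
E
```

```text
pos [0.7104 0.0694 0.1473] yaw 91.08 F [-0.65 -0.62 -0.52] gap 0.0932 t 7.58
shift [-0.011 -0.01   0.257] turn -0.0001
[ 0.67830628 -0.01898585  0.093     ] [ 0.60041223 -0.01799538  0.007     ]
```

```bash
python3 -m inch '[[[0,0,0,0.1,0],[0,0,0,0.2,0],[0,0,0,0.255,0],[0,0,0,0.255,0],[0,0,0,0.255,0],[0,0.02,0,0.255,0],[0,0.035,0,0.255,0],[0,0.05,0,0.255,0]]]' | sed -n 2p
python3 -m inch '[[[0,0.02,0,0,0],[0,0.05,0,-0.035,0],[0,0.08,0,-0.07,0],[0,0.115,0,-0.1,0],[0,0.15,0,-0.125,0],[0,0.19,0,-0.145,0],[0,0.22,0,-0.16,0],[0,0.22,0,-0.16,0]]]'
python3 - <<'E'
from h import *
togo(.58,.067,.125,91.1)
snap('side','side4.png');im=cv2.imread('pics/side4.png')[120:260,240:440];cv2.imwrite('pics/crop4.png',cv2.resize(im,None,fx=4,fy=4,interpolation=2))
E
```

```text
tcp_pos: [0.6982, 0.0694, 0.0881]
time_s: 8.92
tcp_pos: [0.642, 0.0684, 0.1274]
eef_rot: [0.001, -0.01, 1.0, 0.0]
ft_force: [0.5, 0.0, 0.1]
finger_gap: 0.0929
gripper_force: 0.1
pos [0.642  0.0684 0.1274] yaw 91.11 F [0.53 0.01 0.12] gap 0.0929 t 8.92
shift [ 0.248 -0.001  0.009] turn 0.0001
```

View pics/crop4.png

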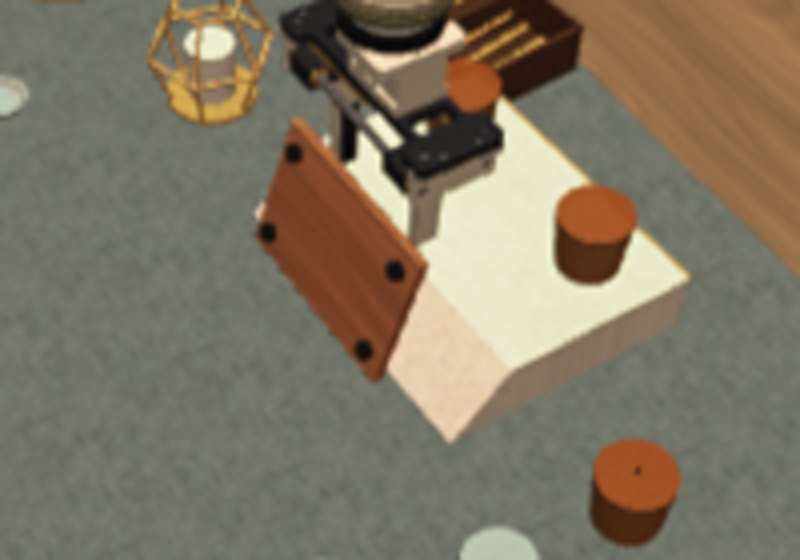

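The board stands at about 75° with the fingers still behind its upper edge. I'll pull it past balance.

```bash
python3 -m inch '[[[0,0.04,0,0.0,0],[0,0.08,0,0.01,0],[0,0.12,0,0.02,0],[0,0.16,0,0.02,0],[0,0.2,0,0.02,0],[0,0.24,0,0.02,0],[0,0.27,0,0.02,0],[0,0.3,0,0.02,0]]]'
python3 -m inch '[[[0,0,0,0,0],[0,0,0,0,0],[0,0,0,-0.1,0],[0,0,0,-0.2,0],[0,0,0,-0.3,0],[0,0,0,-0.3,0],[0,0,0,-0.3,0],[0,0,0,-0.3,0]]]'
python3 - <<'E'
from h import *
togo(.555,-.221,.2,91.1)
snap('side','side5.png')
E
```

```text
time_s: 9.63
tcp_pos: [0.5672, 0.0668, 0.1206]
eef_rot: [-0.0, -0.01, 1.0, 0.0]
ft_force: [0.1, -0.5, 0.1]
finger_gap: 0.0927
gripper_force: 0.0
time_s: 10.3
tcp_pos: [0.5678, 0.0668, 0.1955]
eef_rot: [0.0, -0.01, 1.0, 0.0]
ft_force: [-0.4, 0.5, 0.1]
finger_gap: 0.0931
gripper_force: 0.0
pos [0.5678 0.0668 0.1955] yaw 91.1 F [-0.44  0.49  0.06] gap 0.0931 t 10.3
shift [ 0.073 -1.15  -0.018] turn 0.0
```

View pics/side5.png

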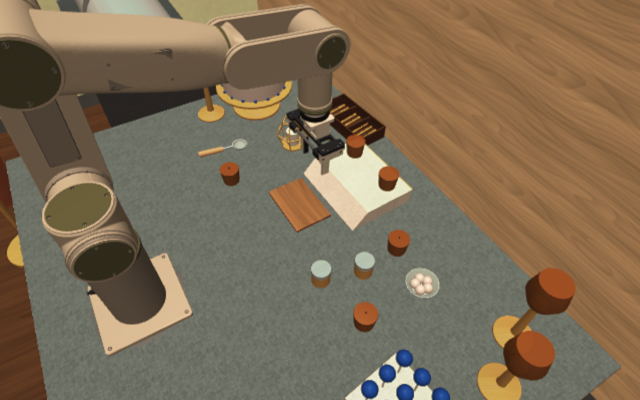

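The board is feet-down at about (299,205). I'll go to tin A, taking a force baseline on the way.

```bash
cat >> h.py <<'E'
def weigh(n=12):
    f=[]
    for _ in range(n): eyes.capture('top'); f.append(arm.observe()['ft_force'])
    print('mean F',np.mean(f,0).round(2),'sd',np.std(f,0).round(2))
E
python3 -m inch '[[[0,0.05,-1,0,0],[0,0.05,-1,0,0],[0,0.05,-1,0,0],[0,0.05,-1,0,0],[0,0.05,-1,0,0],[0,0.05,-1,0,0],[0,0.05,-1,0,0],[0,0.05,-1,0,0]]]' >/dev/null
python3 -m inch '[[[0,0.02,-0.15,0,0],[0,0.02,-0.15,0.1,0],[0,0.02,-0.15,0.2,0],[0,0.02,-0.15,0.2,0],[0,0.02,-0.15,0.2,0],[0,0.02,-0.15,0.2,0],[0,0.02,-0.15,0.2,0],[0,0.02,-0.15,0.2,0]]]' >/dev/null
python3 - <<'E'
from h import *
weigh()
togo(.5555,-.221,.031,91.1)
import pickle
c=snap('top','t5.png')
im=c['pixels'].astype(int)[180:260,265:365]; m=((im[...,0]-im[...,2])>30).astype(np.uint8)
k=max(cv2.findContours(m,0,2)[0],key=cv2.contourArea)+np.array([[265,180]])
rc=cv2.minAreaRect(k);P=np.array([ray(c,u,v,.016)[:2] for u,v in cv2.boxPoints(rc)]);print(rc,P.round(3),P.mean(0))
E
```

```text
mean F [-0.05 -0.19 -0.07] sd [0.54 0.59 0.57]
pos [ 0.5556 -0.221   0.1459] yaw 91.1 F [-1.37 -0.43  0.79] gap 0.0928 t 12.28
shift [ 0.    -0.     0.459] turn -0.0
((310.0, 210.5), (41.0, 62.0), 90.0) [[ 0.578  0.167]
 [ 0.578 -0.016]
 [ 0.457 -0.016]
 [ 0.456  0.164]] [0.51746275 0.07459759]
```

```bash
python3 -m inch '[[[0,0,0,0.12,0],[0,0,0,0.24,0],[0,0,0,0.36,0],[0,0,0,0.45,0],[0,0,0,0.45,0],[0,0,0,0.45,0],[0.3,0,0,0.45,0],[0.5,0,0,0.45,0]]]' | sed -n 2,6p
python3 -m inch '[[[1,0,0,0,0],[1,0,0,0,0],[1,0,0,0,0],[1,0,0,0,0],[1,0,0,0,0],[1,0,0,-0.04,0],[1,0,0,-0.1,0],[1,0,0,-0.15,0]]]'
python3 - <<'E'
from h import *
weigh(); togo(.5555,-.221,.031,91.1)
E
```

```text
tcp_pos: [0.5573, -0.2218, 0.036]
eef_rot: [0.002, -0.01, 1.0, -0.001]
ft_force: [-0.3, -0.6, 0.6]
finger_gap: 0.0839
gripper_force: 0.0
time_s: 13.67
tcp_pos: [0.5548, -0.2207, 0.071]
eef_rot: [-0.001, -0.01, 1.0, 0.0]
ft_force: [-0.0, -0.0, -3.7]
finger_gap: 0.0531
gripper_force: 30.0
mean F [ 0.1   0.21 -3.99] sd [0.76 0.57 0.78]
pos [ 0.5553 -0.2208  0.0703] yaw 91.1 F [ 0.74  0.96 -3.48] gap 0.0533 t 14.27
shift [-0.001 -0.001  0.157] turn 0.0
```

Measured weight is about 3.9 N, so tin A is the full one. I'll carry it to the board's middle.

```bash
python3 -m inch '[[[1,0,0,-0.15,0],[1,0,0,-0.28,0],[1,0.05,0.1,-0.28,0],[1,0.1,0.25,-0.28,0],[1,0.1,0.4,-0.28,0],[1,0.1,0.55,-0.28,0],[1,0.1,0.7,-0.28,0],[1,0.1,0.8,-0.28,0]]]' >/dev/null
python3 -m inch '[[[1,0.02,0.1,0,0],[1,0.04,0.2,0,0],[1,0.06,0.3,0,0],[1,0.06,0.37,0,0],[1,0.06,0.37,0,0],[1,0.06,0.37,0,0],[1,0.06,0.37,0,0],[1,0.06,0.37,0,0]]]' >/dev/null
python3 - <<'E'
from h import *
togo(.5175,.0745,.0505,91.1)
E
```

```text
pos [0.5101 0.0699 0.1408] yaw 91.06 F [ 0.55 -0.22 -3.22] gap 0.0532 t 15.6
shift [-0.03   0.018  0.361] turn -0.0002
```

```bash
python3 -m inch '[[[1,-0.03,0.018,0.08,0],[1,-0.03,0.018,0.16,0],[1,-0.03,0.018,0.22,0],[1,-0.03,0.018,0.27,0],[1,-0.03,0.018,0.3,0],[1,-0.03,0.018,0.32,0],[1,-0.03,0.018,0.335,0],[1,-0.03,0.018,0.345,0]]]' | sed -n 2,4p
python3 -m inch '[[[1,0,0,0.004,0],[1,0,0,0.008,0],[1,0,0,0.012,0],[1,0,0,0.016,0],[1,0,0,0.018,0],[1,0,0,0.018,0],[1,0,0,0.018,0],[1,0,0,0.018,0]]]'
python3 - <<'E'
from h import *
togo(.5175,.0745,.0505,91.1); weigh(5)
E
```

```text
tcp_pos: [0.5179, 0.0751, 0.0548]
eef_rot: [0.0, -0.009, 1.0, -0.0]
ft_force: [-0.5, 0.1, -4.0]
time_s: 16.93
tcp_pos: [0.5175, 0.0753, 0.0502]
eef_rot: [0.0, -0.01, 1.0, -0.0]
ft_force: [-0.2, -0.4, -3.7]
finger_gap: 0.0531
gripper_force: 30.0
pos [0.5175 0.0753 0.0502] yaw 91.1 F [-0.15 -0.41 -3.69] gap 0.0531 t 16.93
shift [-0.    -0.003 -0.001] turn 0.0
mean F [-0.01 -0.38 -4.12] sd [0.22 0.47 0.51]
```

Not touching yet, so I'll lower in 1 mm steps until the force drops.

```bash
python3 -m inch '[[[1,0,0,0.002,0],[1,0,0,0.004,0],[1,0,0,0.006,0],[1,0,0,0.008,0],[1,0,0,0.008,0],[1,0,0,0.008,0],[1,0,0,0.008,0],[1,0,0,0.008,0]]]' | sed -n 2,4p
python3 - <<'E'
from h import *
weigh(5)
E
```

```text
tcp_pos: [0.5183, 0.0754, 0.05]
eef_rot: [0.001, -0.01, 1.0, -0.0]
ft_force: [-6.6, -0.8, 12.1]
mean F [-7.42 -0.68 12.61] sd [0.59 0.71 0.34]
```

Now in contact with a firm load. I'll ease up slightly, release, then rise.

```bash
python3 -m inch '[[[1,0,0,-0.005,0],[1,0,0,-0.005,0],[0.45,0,0,-0.005,0],[0.2,0,0,-0.005,0],[0,0,0,-0.005,0],[0,0,0,-0.005,0],[0,0,0,-0.005,0],[0,0,0,-0.005,0]]]' | sed -n 2,6p
python3 -m inch '[[[0,0,0,0,0],[0,0,0,-0.05,0],[0,0,0,-0.15,0],[0,0,0,-0.3,0],[0,0,0,-0.45,0],[0,0,0,-0.6,0],[0,0,0,-0.6,0],[0,0,0,-0.6,0]]]' | sed -n 2,6p
python3 -m inch '[[[0,0.2,0,-0.1,0],[0,0.3,0.2,-0.1,0],[0,0.3,0.4,-0.1,0],[0,0.3,0.6,-0.1,0],[0,0.3,0.8,-0.1,0],[0,0.3,0.9,-0.1,0],[0,0.3,0.9,-0.1,0],[0,0.3,0.9,-0.1,0]]]' | sed -n 1,2p
python3 - <<'E'
from h import *
c=snap('top','t6.png')
im=c['pixels'].astype(int)
for n,(x0,x1,y0,y1) in(('tin',(290,335,190,230)),('q',(388,416,222,250))):
    s=im[y0:y1,x0:x1];m=((s[...,2]>s[...,0]+8)&(s[...,2]>140)).astype(np.uint8);M=cv2.moments(m,True);z=.076 if n=='tin' else .06
    u,v=x0+M['m10']/M['m00'],y0+M['m01']/M['m00'];print(n,M['m00'],ray(c,u,v,z))
s=im[180:260,265:365];m=((s[...,0]-s[...,2])>30).astype(np.uint8)
k=max(cv2.findContours(m,0,2)[0],key=cv2.contourArea)+np.array([[265,180]])
rc=cv2.minAreaRect(k);P=np.array([ray(c,u,v,.016)[:2] for u,v in cv2.boxPoints(rc)]);print(rc,P.mean(0))
snap('side','side6.png')
E
```

```text
tcp_pos: [0.5174, 0.0753, 0.0493]
eef_rot: [-0.0, -0.01, 1.0, -0.0]
ft_force: [0.1, 0.2, 0.8]
finger_gap: 0.0818
gripper_force: 0.0
tcp_pos: [0.5196, 0.0755, 0.2038]
eef_rot: [0.004, -0.01, 1.0, 0.0]
ft_force: [-0.2, -0.5, -0.8]
finger_gap: 0.0931
gripper_force: 0.0
time_s: 20.1
tcp_pos: [0.4363, 0.303, 0.223]
tin 250.0 [0.51677406 0.07359465 0.076     ]
q 285.0 [ 0.44181709 -0.18469657  0.06      ]
((310.0, 210.5), (41.0, 62.0), 90.0) [0.51746275 0.07459759]
```

View pics/side6.png

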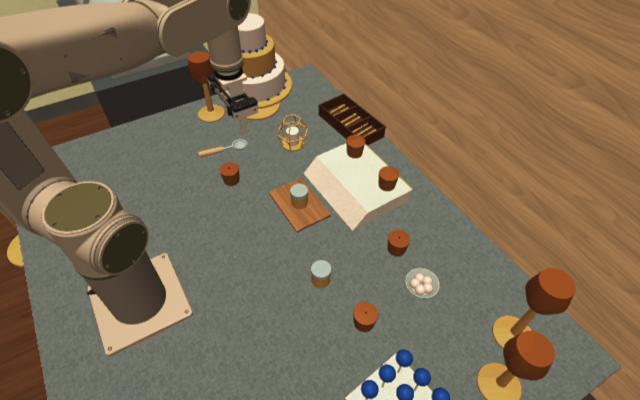

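The full tin stands mid-board at (299,195). The empty tin is untouched at (320,273) and the arm is clear, so I'm handing in.

```bash
python3 -c "
from station import ticket
print(ticket.job_done())"
```

```text
the job is handed in; nothing more can be done
None
```

The job is handed in at about 20 s of the 72 s allowed: the board stands on its four feet with the full tin (about 3.9 N lifted) upright within about 2 mm of its middle, the empty tin was never touched and nothing else looked moved; no verdict came back on hand-in.

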